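# Take the spinner cap off an upturned desk fan

### The arm

A 7-joint arm with a two-finger parallel gripper is mounted at the origin on the work surface. World frame = base frame: x ahead of the robot, y to its left, z up, the work surface at z = 0. Lengths are in m, angles in rad, forces in N, time in s.
With the tool pointing down it reaches from about 0.4 to 0.85 m from the base axis. Payload 6.9 kg.
Tool frame: the origin (TCP) lies midway between the tips of the shut fingers; the grasp point (between the pads) lies behind it (ctrl.pinch_z is the z of the grasp point in the tool frame, in m); z points along the fingers, y is the direction in which the jaws open and shut (so a half turn about z gives the same grasp; the last joint's range is limited). The gripper opens to 85 mm and grips with 20 to 120 N. Pads are 22 mm wide; open, the fingers measure 114 mm over their backs; the gripper's body (76 mm by 85 mm) begins 54 mm behind the grasp point. The pads swing forward as they close: fully open they stand 13 mm farther back than shut.
Start: joints at [1.294, 0.507, -0.238, 1.5, 0.126, 1.149, -0.155], TCP at [0.233, -0.58, 0.231] pointing down, gripper open.
Joint ranges: [-3.08, 3.08], [-0.24, 2.05], [-1.43, 1.35], [0, 2.5], [-1.52, 4.66], [0.17, 1.96], [-2.89, 2.89]. Speed limits (rad/s): [2.39, 2.39, 3.14, 3.14, 3.14, 3.14, 3.14].

### API

Orientations are given as a unit quaternion [w, x, y, z].
In Python, from station import ctrl, get_state, vision, ticket, models gives the robot as it stands. Calls block until the motion is done:
- ctrl.movep(position, orientation): joint-space move of the TCP to a pose.
- ctrl.movel(position, frame=None, max_speed=0.15): straight line of the TCP; frame=None keeps the orientation; max_speed is the mean speed in m/s.
- ctrl.set_joints(angles): joint-space move.
- ctrl.ungrasp() and ctrl.close_gripper(force=None): open the fingers fully, or close them until they stop; force is the grip in N (None keeps the last).
- ctrl.pause(seconds).
- ctrl.ik(position, orientation): joint angles nearest the present ones, or None.
- get_state(): the state.
- vision.grab_frame(name): name is "scene" or "side" or "wrist"; returns (picture, depth): 400x640x3 uint8, blue, green, red; 400x640 float32, m along the optical axis (not along the pixel's ray), 0 where there is no reading.
- vision.camera_info(name): a dict with "mtx" (3x3 intrinsics, pixels), "R" (3x3) and "t" (3): a world point X has camera coordinates R X + t; the wrist camera has in their place "hand_eye" (4x4, takes a point from camera to tool coordinates, whose origin is the TCP and whose axes are the flange's). Camera axes: x right, y down, z forward; pixel columns grow to the right and rows downward; lengths in m; the calibration is good to about 2 mm. A picture is of the moment at which its call begins: read the wrist's pose just before it. camera_info takes no time and is no camera call.
A pose or a line that the arm cannot do raises ctrl.Unreachable and nothing moves.
- ticket.close_job(): hands the job in, once; it reports no verdict.
Trained networks look in the newest picture that a camera, given by its name, has taken for a name from the list of things; names that differ only in an ending like _2 or _b are one class to them, and where a whole thing is asked for, a point or a joint stands for the part that bears it (a point fixed in the world has none). Each returns a list of dicts, best first, with "p" (0 to 1); they miss things now and then, are a little off and sometimes report something else, mostly with a low value. They report only what shows in the picture. A call takes as long as a camera call. They do not tell look-alikes from the thing itself.
- models.recognise(camera, target): "point" ([column, row] in pixels, amid what is visible of it).
- models.masks_of(camera, target): "mask" (400x640 bool, what is visible of it) and "point" ([column, row] in pixels, amid what is visible of it).
The state is a dict: "time": time; "qpos": joint angles; "qd": joint speeds; "tau": joint torques, N m; "tcp_pos": TCP position; "eef_rot": TCP orientation; "contact_force": force on the tool from outside, world axes, zero at the start; "wrist_torque": the same for the moment, N m; "width": finger opening in m.
Only numpy, scipy, OpenCV 4.12 (cv2) and the standard library are available. Lean on these libraries where they do the work, as an engineer would, in place of code of your own. Each camera call takes 0.05 s, during which the arm holds its last target. There are 200 camera calls.

### The job

The desk fan stands with its head tilted face up so its blades can be cleaned. First press the lock button on its control pod fully down, then find out which way the blade cap unscrews (its thread may run either way, so if one way stops dead try the other), and lift the loosened cap straight off. Finish while still holding the cap upright and still in the gripper, its underside at least 6 cm above the hub, with the lock button still down and the other things on the table left where they are.

Things in the scene. Friction and masses are not known exactly. Their poses are not given: they have to be found in the camera images.
- fan: Desk fan, head tilted face up, front guard off; it cannot shift. Origin on the table on the blades' vertical axis; z up. Round white foot 176 mm across, five blades reaching 88 mm from the axis (tops below z = 115 mm), wire ring of radius 109 mm at z = 88 mm, and in the middle a round hub 48 mm across that carries the cap.
- hub_top (a point): Centre of the hub's flat top, z = 135 mm, on the blades' axis. A steel post 13.5 mm tall stands on it inside the cap.
- pod_top (a point): Centre of the top (z = 70 mm) of the fan's white control pod, 70 (fan x) by 60 (fan y) mm, 155 mm from the blades' axis in the fan's +y direction. A toggle switch is on its side; the lock button stands on its top.
- lock (a joint): Travel of the lock button, straight down: about 0 when up, 0.008 m when fully down. It is stiff (about 5 N of friction) and has no spring: it stays where it is pushed. A drawn start may have it up to 2 mm down already.
- lock_top (a point): Centre of the top of the lock button, a grey upright stud 22 mm across standing 20 mm out of the pod's top when up (top at z = 90 mm), 12 mm when fully down.
- cap: White blade cap, loose, about 40 g, screwed on the hub. Origin at the centre of its underside (z = 135 mm when on), z up. Ribbed cylinder 44 mm across from 0 to 36 mm height, then a raised bar 36 mm (along its x) by 10 mm (its y) from 36 to 46 mm. Screwed on, its x axis lies along the fan's x within about 0.1 rad.
- cap_grip (a point): Point on the cap's axis 26 mm above its underside (z = 161 mm when on), in the solid part of the ribbed cylinder: a good height to grip it across its 44 mm.
- cap_lugs (a point): Point on the cap's axis 3.5 mm above its underside, at its hidden quick-thread lugs. The hand varies and cannot be seen: the wrong way the cap stops dead within 0.35 rad; the right way it turns easily, is free from about 1.0 rad, stops near 1.9 rad; about 1.4 rad is best to lift. It does not rise as it turns, cannot be pulled off before, and is clear after a 16 mm lift.
- pill_tray: Bystander: yellow pill tray with seven flip lids, 42 x 168 x 24 mm, origin at the centre of its underside. Loose; leave it alone.
- spoon_rest: Bystander: stainless steel spoon rest, round dish 88 mm across and 14 mm tall with a flat handle along its +x to 107 mm from the dish centre; origin at the centre of the dish's underside. Loose; leave it alone.
- thermometer_case: Bystander: white plastic thermometer case, 24 x 135 x 16 mm, origin at the centre of its underside. Loose; leave it alone.
- vase: Bystander: small glass vase, 56 mm across, 110 mm tall, origin at the centre of its underside. Loose; leave it alone.
Things that resemble listed ones, but are neither listed nor needed, are in the scene too. Of the things like the cap, leave any that is orange or purple; of the rest the smaller one is meant.

How it is judged:
On the way, in this order (a step that is already met when the one before it is completed fails the run):
1. the lock button is pressed fully down (value of joint lock above 0.006 m), for 0.2 s.
2. the cap is turned loose while still down on the hub (angle between the x axis of cap and the x axis of fan, either way round above 0.6 rad and height (world z) of cap below 0.143 m), for 0.1 s.
3. the cap is lifted off (height (world z) of cap above 0.175 m), for 0.1 s.
At the end, for the whole second after the job is handed in: The cap is held by the fingers (contact over 0.5 N), its underside more than 55 mm above the hub's top (z over 0.19 m), upright within 0.35 rad, slower than 0.03 m/s, not touching the fan; the lock button is at least 6 mm down (height (world z) of cap above 0.19 m and angle between cap's own z axis and vertical below 0.35 rad and contact force between the fingers and cap above 0.5 N and contact force between cap and fan below 0.1 N and linear speed of cap below 0.03 m/s and value of joint lock above 0.006 m); the arm keeps its last pose, push and grip.
It fails at once if the pill tray is shoved more than 25 mm or tipped over (distance of pill_tray from where it was at the start of the episode above 0.025 m or angle between pill_tray's own z axis and vertical above 0.5 rad).
It fails at once if the spoon rest is shoved more than 25 mm or tipped over (distance of spoon_rest from where it was at the start of the episode above 0.025 m or angle between spoon_rest's own z axis and vertical above 0.5 rad).
It fails at once if the thermometer case is shoved more than 25 mm or tipped over (distance of thermometer_case from where it was at the start of the episode above 0.025 m or angle between thermometer_case's own z axis and vertical above 0.5 rad).
It fails at once if the vase is shoved more than 25 mm or tipped over (distance of vase from where it was at the start of the episode above 0.025 m or angle between vase's own z axis and vertical above 0.5 rad).
It also fails if it takes over 64 s, if anything falls off the work surface, if the arm or the gripper's body presses on something with over 40 N, if the wrist force passes 120 N, or if a joint passes its speed limit or range.

## Working session

There is one attempt and no reset: what is moved stays moved. The work goes in short steps, each a Python script; the robot and the scene stay as the last script left them, time stands still between calls to the robot, and variables do not carry over. Pictures are saved under pics/ and viewed, about 8 in all and at most 12, crops included, and the job is handed in when it is done.

```bash
mkdir -p pics
cat > h.py <<'E'
import numpy as np, cv2
from station import ctrl, get_state, vision, ticket, models
def grab(n):
    s=get_state(); p,d=vision.grab_frame(n); return p,d,s
from scipy.spatial.transform import Rotation as Ro
def world(n,pts,d,s):
    """pts: Nx2 (col,row) ints -> world"""
    c=vision.camera_info(n); pts=np.atleast_2d(pts).astype(int)
    z=d[pts[:,1],pts[:,0]]
    K=np.array(c["mtx"]); x=np.c_[(pts[:,0]-K[0,2])/K[0,0]*z,(pts[:,1]-K[1,2])/K[1,1]*z,z]
    if "R" in c: return (x-np.array(c["t"]))@np.array(c["R"])
    H=np.array(c["hand_eye"]); x=x@H[:3,:3].T+H[:3,3]
    q=s["eef_rot"]; R=Ro.from_quat([q[1],q[2],q[3],q[0]])
    return R.apply(x)+s["tcp_pos"]
E
python3 - <<'E'
from h import *
s=get_state(); print(s, ctrl.pinch_z)
for n in("scene","side"):
    p,d,s=grab(n); cv2.imwrite(f"pics/{n}0.png",p)
    np.save(f"{n}0.npy",d)
    for t in("fan","cap","lock","pill_tray","spoon_rest","thermometer_case","vase"):
        for m in models.masks_of(n,t)[:4]:
            r,c=np.where(m["mask"]); ok=d[r,c]>0
            w=world(n,np.c_[c,r][ok],d,s)
            print(n,t,round(m["p"],2),np.round(m["point"]),len(r),np.round(np.median(w,0),3),np.round(w.min(0),3),np.round(w.max(0),3))
E
```

```text
{'time': 0.0, 'qpos': array([ 1.29347499,  0.50833384, -0.23754726,  1.50113855,  0.12567347,
        1.14891819, -0.15480279]), 'qd': array([-0.00098376, -0.00099742,  0.00063541,  0.00190301, -0.0006414 ,
        0.00088245,  0.00083881]), 'tau': array([-3.15086402e-05, -6.20582628e+01, -2.18712442e+00, -2.49652594e+01,
        1.26949948e-02,  1.19289901e-02, -4.58394368e-05]), 'tcp_pos': array([ 0.23321586, -0.57930394,  0.23043097]), 'eef_rot': array([-8.88423846e-04,  9.81734163e-01,  1.90255655e-01, -1.73571768e-04]), 'contact_force': array([1.07467298, 0.1983362 , 0.76882863]), 'wrist_torque': array([ 0.00387226, -0.02885506,  0.01572897]), 'width': 0.0853573686269924} -0.0187
scene cap 0.91 [278. 298.] 469 [ 0.551 -0.211  0.035] [ 0.524 -0.228 -0.002] [ 0.568 -0.174  0.048]
scene cap 0.8 [382. 320.] 1028 [ 0.772 -0.159  0.05 ] [ 0.739 -0.181 -0.004] [ 0.802 -0.094  0.067]
scene cap 0.69 [262. 196.] 636 [ 0.383 -0.016  0.047] [ 0.318 -0.063 -0.003] [0.444 0.061 0.092]
scene cap 0.57 [310. 200.] 493 [ 0.553 -0.046  0.169] [ 0.449 -0.061 -0.001] [0.571 0.07  0.184]
scene lock 0
[... 1197 characters left out ...]
.96 [271. 224.] 856 [0.695 0.052 0.022] [ 0.653 -0.071 -0.003] [0.776 0.123 0.028]
side pill_tray 0.32 [274. 270.] 892 [0.604 0.172 0.005] [ 0.55   0.127 -0.002] [0.697 0.213 0.017]
side pill_tray 0.21 [333. 230.] 4706 [0.513 0.002 0.069] [ 0.439 -0.248 -0.003] [0.72  0.151 0.136]
side spoon_rest 0.58 [270. 268.] 928 [0.605 0.172 0.005] [ 0.548  0.115 -0.002] [0.694 0.212 0.017]
side thermometer_case 0.64 [402. 220.] 307 [ 0.405 -0.154  0.015] [ 0.378 -0.232  0.002] [ 0.437 -0.098  0.019]
side thermometer_case 0.31 [335. 229.] 4671 [0.514 0.    0.068] [ 0.442 -0.265 -0.004] [0.729 0.151 0.138]
side vase 0.71 [342. 164.] 448 [ 0.634 -0.215  0.09 ] [ 0.531 -0.257  0.028] [ 0.669 -0.043  0.18 ]
```

Run:
```python
import cv2,numpy as np
a=cv2.imread("pics/scene0.png")[130:370,180:460];b=cv2.imread("pics/side0.png")[130:310,220:460]
a=cv2.resize(a,(560,480));a=cv2.resize(a,(400,343));b=cv2.resize(b,(400,300))
a=cv2.imread("pics/scene0.png")[140:360,200:440]; a=cv2.resize(a,(654,600),interpolation=cv2.INTER_CUBIC)
cv2.imwrite("pics/a.png",a)
b=cv2.imread("pics/side0.png")[140:300,230:440];cv2.imwrite("pics/b.png",cv2.resize(b,(787,600),interpolation=cv2.INTER_CUBIC))
```

```text
(no output)
```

View pics/a.png

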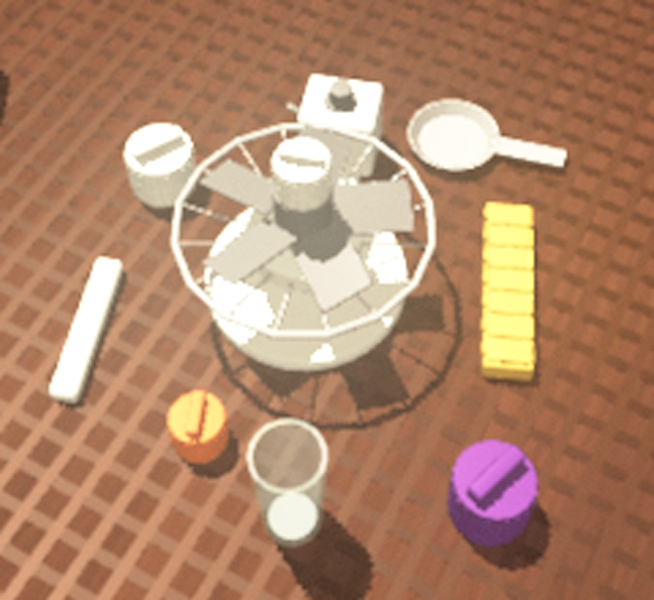

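View pics/b.png

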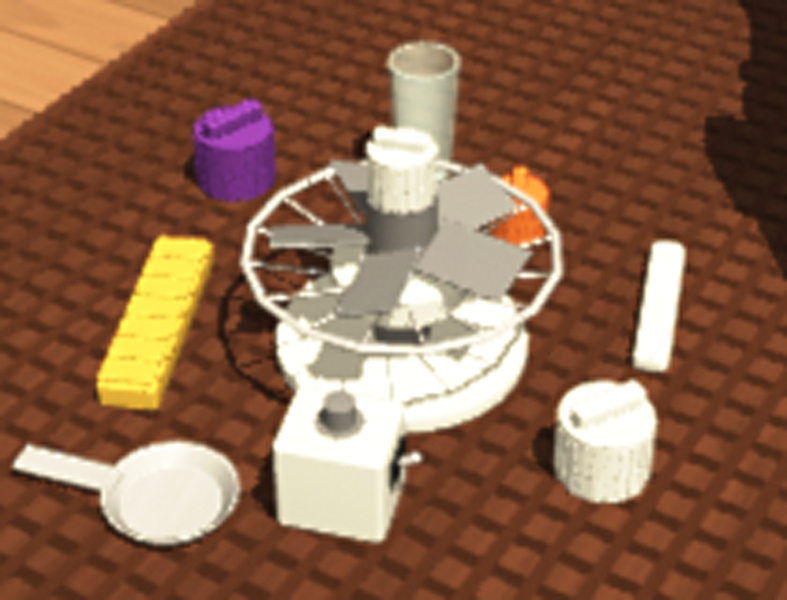

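The look-alikes, by scene pixels, are:
- White cap on the hub (310,200).
- Larger white cap on the table (262,196).
- Orange cap (278,298).
- Purple cap (382,320).

The one on the hub fits: it is white, the smaller of the white ones, and its top is at z≈0.18. The crops above already show it enlarged. The lock button is the grey stud on the pod at scene (325,176). Next I'll measure both from the point clouds.

Run:
```python
from h import *
s=get_state()
g=np.stack(np.meshgrid(np.arange(640),np.arange(400)),-1).reshape(-1,2)
for n in("scene","side"):
    d=np.load(n+"0.npy"); p=cv2.imread(f"pics/{n}0.png").reshape(-1,3)
    ok=d.reshape(-1)>0; w=world(n,g[ok],d,s); 
    c=w[(np.hypot(w[:,0]-.55,w[:,1]+.04)<.05)&(w[:,2]>.166)&(w[:,2]<.178)]
    (cx,cy),r=cv2.minEnclosingCircle(c[:,:2].astype(np.float32)); print(n,"cap",len(c),cx,cy,r)
    c=w[(np.hypot(w[:,0]-.55,w[:,1]+.04)<.05)&(w[:,2]>.179)]
    print(" bar",len(c),cv2.minAreaRect(c[:,:2].astype(np.float32)), c[:,2].mean())
    q=w[(np.hypot(w[:,0]-.504,w[:,1]-.106)<.06)&(w[:,2]>.06)&(w[:,2]<.074)&(w[:,1]>.06)]
    print(" pod",len(q),cv2.minAreaRect(q[:,:2].astype(np.float32)))
    q=w[(np.hypot(w[:,0]-.504,w[:,1]-.106)<.04)&(w[:,2]>.0835)&(w[:,2]<.1)&(w[:,1]>.085)]
    print(" lock",len(q),cv2.minEnclosingCircle(q[:,:2].astype(np.float32)),q[:,2].mean(),q[:,:2].mean(0))
    e=w[(np.abs(w[:,2]-.09)<.006)]; rr=np.hypot(e[:,0]-.55,e[:,1]+.04); e=e[(rr>.095)&(rr<.125)]
    A=np.c_[2*e[:,:2],np.ones(len(e))]; x=np.linalg.lstsq(A,(e[:,:2]**2).sum(1),rcond=None)[0]; print(" ring",len(e),x[:2],np.sqrt(x[2]+x[0]**2+x[1]**2))
print(vision.camera_info("wrist"))
```

```text
scene cap 230 0.5476435422897339 -0.03790788725018501 0.02326400950551033
 bar 62 ((0.5473604202270508, -0.03805386275053024), (0.03503614291548729, 0.011236218735575676), 19.41010856628418) 0.1806304941053187
 pod 433 ((0.5016171336174011, 0.10944411158561707), (0.07059473544359207, 0.06167083606123924), 17.147403717041016)
 lock 51 ((0.5013964176177979, 0.10979609191417694), 0.011423342861235142) 0.08698666760428335 [0.50217977 0.10856041]
 ring 763 [ 0.54769419 -0.03898736] 0.10420974115256176
side cap 127 0.5463095307350159 -0.03621814772486687 0.02313942462205887
 bar 31 ((0.546505868434906, -0.035315558314323425), (0.035498231649398804, 0.01018569990992546), 13.456721305847168) 0.18028727672272168
 pod 533 ((0.4997060298919678, 0.11299903690814972), (0.06886310875415802, 0.06194223091006279), 16.765993118286133)
 lock 55 ((0.5001109838485718, 0.11228951811790466), 0.011698913760483265) 0.08728165258769507 [0.50008698 0.11281336]
 ring 469 [ 0.5464299  -0.03541075] 0.10405988076286944
{'mtx': array([[295.16339547,   0.        , 318.1405372 ],
       [  0.        , 295.16339547, 197.44215442],
       [  0.        ,   0.        ,   1.        ]]), 'hand_eye': array([[ 7.31546503e-05, -9.49227256e-01, -3.14591181e-01,
         8.11403696e-02],
       [ 9.99999849e-01,  2.40813392e-04, -4.94076138e-04,
        -3.16454664e-04],
       [ 5.44748306e-04, -3.14591097e-01,  9.49227130e-01,
        -1.43417089e-01],
       [ 0.00000000e+00,  0.00000000e+00,  0.00000000e+00,
         1.00000000e+00]])}
```

```bash
cat >> h.py <<'E'
def q(a): return [0,np.cos(a),np.sin(a),0]
CAP=np.array([.547,-.0372]); LOCK=np.array([.5008,.111])
E
python3 - <<'E'
from h import *
for a in np.arange(-1.5,1.6,.3):
    f=lambda p,z:ctrl.ik([*p,z],q(a))
    A,B=f(CAP,.141),f(LOCK,.082)
    print(round(a,2),None if A is None else np.round(A,2),None if B is None else np.round(B,2))
E
```

```text
-1.5 [ 0.62  0.63 -0.97  1.82  0.61  1.02  1.11] [ 0.31  0.65 -0.9   1.98  0.69  0.85  0.73]
-1.2 [ 0.73  0.75 -1.23  1.82  0.78  1.15  1.55] [ 0.45  0.81 -1.23  1.98  0.9   1.05  1.11]
-0.9 [ 0.73  0.75 -1.23  1.82  0.78  1.15  2.15] [ 0.45  0.81 -1.23  1.98  0.9   1.05  1.71]
-0.6 [ 0.04  0.48 -0.03  1.83  0.02  0.83 -2.77] [-0.84  0.71  0.95  1.99 -0.78  0.85 -2.22]
-0.3 [ 0.16  0.48 -0.2   1.83  0.12  0.84 -2.27] [-0.09  0.52 -0.26  1.98  0.21  0.66 -2.66]
0.0 [ 0.26  0.49 -0.36  1.83  0.22  0.86 -1.77] [ 0.01  0.54 -0.42  1.98  0.33  0.69 -2.18]
0.3 [ 0.35  0.51 -0.49  1.83  0.31  0.88 -1.26] [ 0.12  0.56 -0.58  1.98  0.46  0.73 -1.71]
0.6 [ 0.45  0.54 -0.65  1.83  0.4   0.91 -0.76] [ 0.17  0.58 -0.65  1.98  0.51  0.75 -1.16]
0.9 [ 0.52  0.57 -0.77  1.83  0.48  0.94 -0.24] [ 0.21  0.6  -0.72  1.98  0.56  0.77 -0.62]
1.2 [ 0.58  0.6  -0.89  1.83  0.56  0.98  0.29] [ 0.25  0.62 -0.8   1.98  0.62  0.8  -0.07]
1.5 [ 0.62  0.63 -0.95  1.83  0.6   1.01  0.84] [ 0.29  0.64 -0.87  1.98  0.67  0.83  0.47]
```

Run:
```python
from h import *
p=get_state()["tcp_pos"]; 
try: ctrl.movel([p[0],p[1],.32],max_speed=.25)
except ctrl.Unreachable: print("no lift")
ctrl.movep([*LOCK,.30],q(1.0)); ctrl.close_gripper(40)
f0=get_state()["contact_force"]; print(get_state()["time"],f0)
# refine with the wrist camera
ctrl.movel([LOCK[0],LOCK[1],.20],max_speed=.2)
P,d,s=grab("wrist"); cv2.imwrite("pics/w1.png",P)
g=np.stack(np.meshgrid(np.arange(640),np.arange(400)),-1).reshape(-1,2); g=g[d.reshape(-1)>0]
w=world("wrist",g,d,s)
k=w[(np.hypot(*(w[:,:2]-LOCK).T)<.03)&(w[:,2]>.082)&(w[:,2]<.1)]
print("lock",len(k),k.mean(0) if len(k) else 0,cv2.minEnclosingCircle(k[:,:2].astype(np.float32)))
print(s["tcp_pos"],s["time"])
```

```text
4.6917 [ 0.13873306 -0.62987245  0.11109851]
lock 444 [0.49976527 0.11110761 0.08849587] ((0.5001589059829712, 0.11029530316591263), 0.010854278691112995)
[0.50115733 0.11160157 0.20083031] 5.3417
```

View pics/w1.png

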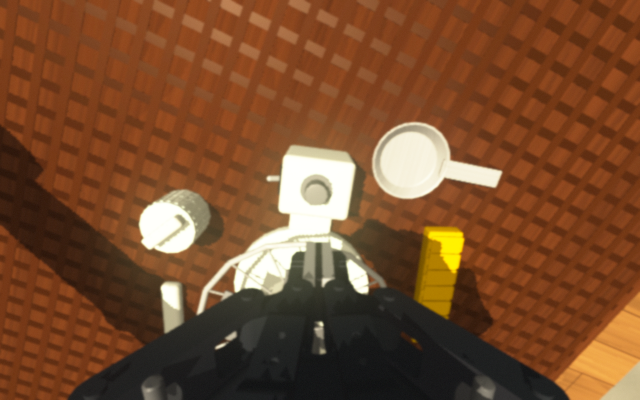

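The wrist view shows the pod at (318,185) with the grey button at (316,190). The measured position agrees with the earlier one (0.500, 0.111, top at 0.0885), so I'll press it now.

Run:
```python
from h import *
L=[.5003,.111]
ctrl.movel([*L,.096],max_speed=.12); f0=get_state()["contact_force"][2]
for z in np.arange(.092,.0735,-.0015):
    ctrl.movel([*L,z],max_speed=.03); s=get_state(); f=s["contact_force"][2]-f0
    print(round(z,4),np.round(s["tcp_pos"][2],4),round(f,1))
    if f>25: break
ctrl.pause(.3)
ctrl.movel([*L,.20],max_speed=.2)
P,d,s=grab("wrist")
g=np.stack(np.meshgrid(np.arange(640),np.arange(400)),-1).reshape(-1,2); g=g[d.reshape(-1)>0]
w=world("wrist",g,d,s)
r=np.hypot(*(w[:,:2]-L).T)
print("lock top",np.median(w[(r<.008)&(w[:,2]>.06)&(w[:,2]<.11),2]),"pod top",np.median(w[(r>.018)&(r<.028)&(w[:,2]>.06),2]),s["time"])
```

```text
0.092 0.0921 -1.3
0.0905 0.0905 -1.5
0.089 0.0889 -0.6
0.0875 0.0875 -1.0
0.086 0.086 0.6
0.0845 0.0845 0.8
0.083 0.0829 0.4
0.0815 0.082 8.4
0.08 0.0819 25.2
lock top 0.08281163769575914 pod top 0.27661378679593374 9.7417
```

Run:
```python
from h import *
ctrl.movel([.5003,.111,.30],max_speed=.25); ctrl.ungrasp()
ctrl.movep([*CAP,.28],q(1.0))
P,d,s=grab("wrist"); cv2.imwrite("pics/w2.png",P)
g=np.stack(np.meshgrid(np.arange(640),np.arange(400)),-1).reshape(-1,2); g=g[d.reshape(-1)>0]
w=world("wrist",g,d,s)
k=w[(np.hypot(*(w[:,:2]-CAP).T)<.035)&(w[:,2]>.166)&(w[:,2]<.19)]
print("cap",len(k),cv2.minEnclosingCircle(k[:,:2].astype(np.float32)))
k=k[k[:,2]>.1775]; print("bar",len(k),cv2.minAreaRect(k[:,:2].astype(np.float32)) if len(k) else 0)
ctrl.movel([*CAP,.143],max_speed=.12)
ctrl.close_gripper(40); s=get_state(); print(s["time"],s["width"],s["tcp_pos"],s["qpos"].round(2),s["contact_force"],s["wrist_torque"])
```

```text
cap 1840 ((0.5459381341934204, -0.03798627108335495), 0.02297353744506836)
bar 477 ((0.5460017919540405, -0.03789680078625679), (0.03571763262152672, 0.010376837104558945), 15.32384204864502)
13.6083 0.042841611527294376 [ 0.54634405 -0.03766328  0.14343977] [ 0.69  0.7  -1.13  1.82  0.71  1.1  -0.27] [-3.89382295 -1.49690261  5.92742043] [-0.32634548  0.76022338 -0.03660678]
```

Run:
```python
from h import *
q0=np.array(get_state()["qpos"]); t0=get_state()["wrist_torque"][2]; np.save("q0.npy",q0)
def turn(sgn,end):
    for a in np.arange(.08,end+.01,.08):
        j=q0.copy(); j[6]+=sgn*a; ctrl.set_joints(j); s=get_state(); t=s["wrist_torque"][2]-t0
        print(sgn,round(a,2),round(s["qpos"][6]-q0[6],3),round(t,3))
        if abs(t)>.35: return False
    return True
ok=turn(1,.48)
print(ok,get_state()["time"])
```

```text
1 0.08 0.078 0.06
1 0.16 0.157 0.126
1 0.24 0.236 0.063
1 0.32 0.316 0.077
1 0.4 0.396 0.077
1 0.48 0.476 0.113
True 15.1083
```

Run:
```python
from h import *
q0=np.load("q0.npy")
for a in (.7,.9,1.1,1.25,1.4):
    j=q0.copy(); j[6]+=a; ctrl.set_joints(j); s=get_state(); print(a,round(s["qpos"][6]-q0[6],3),s["wrist_torque"].round(3),s["width"])
ctrl.pause(.2)
a=grab("scene")[0][150:250,250:370]; b=grab("side")[0][130:230,275:395]
cv2.imwrite("pics/t.png",cv2.resize(np.hstack([a,b]),(792,330),interpolation=cv2.INTER_CUBIC)); print(get_state()["time"])
```

```text
0.7 0.696 [-0.28   1.     0.122] 0.043301120076498265
0.9 0.896 [-0.352  1.032  0.121] 0.04295192509446985
1.1 1.096 [-0.37   1.116  0.058] 0.042739041103419584
1.25 1.246 [-0.307  1.122  0.082] 0.04285032788018068
1.4 1.396 [-0.366  1.234  0.097] 0.04256936438095532
16.8833
```

View pics/t.png

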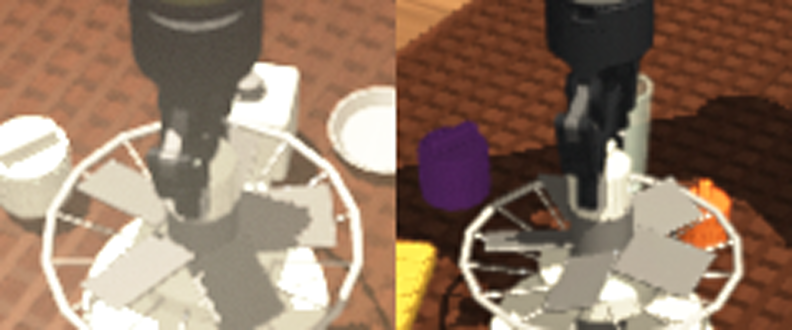

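The side view (right panel, bar at (618,160)) shows the bar nearly end-on, so the cap has turned. I'll lift it slowly and watch the force.

Run:
```python
from h import *
s=get_state(); p=s["tcp_pos"]; f0=s["contact_force"][2]; ok=True
x,y=CAP
for dz in (.002,.005,.01,.016,.022):
    ctrl.movel([x,y,.143+dz],max_speed=.05); s=get_state(); f=s["contact_force"][2]-f0
    print(dz,s["tcp_pos"].round(4),round(f,2),s["width"])
    if f<-15: ok=False; break
if ok:
    ctrl.movel([x,y,.243],max_speed=.1); ctrl.pause(.4)
    a=grab("scene")[0][110:250,240:400]; b=grab("side")[0][90:230,265:425]
    cv2.imwrite("pics/l.png",cv2.resize(np.hstack([a,b]),(800,350),interpolation=cv2.INTER_CUBIC))
s=get_state();print(s["time"],s["width"],s["tcp_pos"],s["contact_force"])
```

```text
0.002 [ 0.5459 -0.0381  0.1442] -6.0 0.0425678276947814
0.005 [ 0.546  -0.0382  0.1474] -6.79 0.042835942268963256
0.01 [ 0.5462 -0.038   0.153 ] -4.93 0.04293084219605692
0.016 [ 0.5484 -0.0364  0.16  ] -7.08 0.04235182812452292
0.022 [ 0.5475 -0.0369  0.1655] -6.42 0.04283068357461455
19.6 0.04279274652310817 [ 0.5469892  -0.03717018  0.24294198] [0.5008756  0.07914313 0.65036746]
```

View pics/l.png

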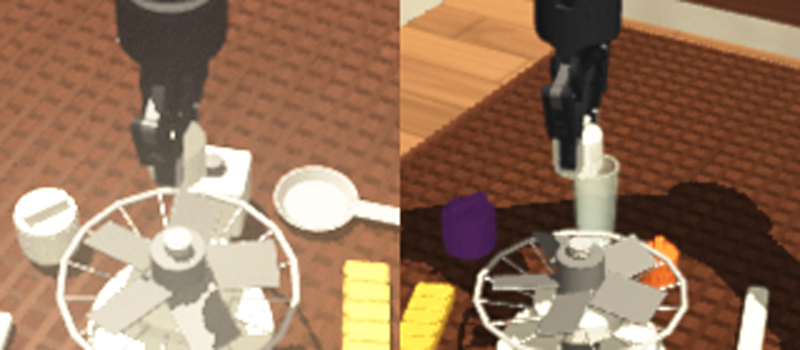

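The post is bare at (180,240), and the cap is held clear and upright between the fingers, with its bar at (592,135). I'll do one numeric check before handing in.

Run:
```python
from h import *
ctrl.movel([*CAP,.263],max_speed=.08); ctrl.pause(.5)
g=np.stack(np.meshgrid(np.arange(640),np.arange(400)),-1).reshape(-1,2)
for n in("scene","side"):
    P,d,s=grab(n); ok=d.reshape(-1)>0; w=world(n,g[ok],d,s); c=P.reshape(-1,3)[ok]
    k=w[(np.hypot(*(w[:,:2]-CAP).T)<.03)&(w[:,2]>.19)&(w[:,2]<.32)&(c.min(1)>140)]
    print(n,"white z",np.percentile(k[:,2],[2,50,98]) if len(k) else 0,len(k))
    l=w[(np.hypot(*(w[:,:2]-[.5003,.111]).T)<.008)&(w[:,2]>.06)&(w[:,2]<.11),2]; print("lock",np.median(l),len(l))
    v=w[(np.hypot(w[:,0]-.547,w[:,1]+.0372)<.02)&(w[:,2]>.12)&(w[:,2]<.17),2]; print("post/hub top",v.max())
s=get_state(); print(s["time"],s["width"],s["tcp_pos"],np.abs(s["qd"]).max())
ticket.close_job()
```

```text
scene white z [0.25474387 0.28275885 0.29283445] 242
lock 0.08178521747918227 23
post/hub top 0.1513601556549507
side white z [0.25488045 0.28095627 0.29986885] 183
lock 0.08151927073051625 24
post/hub top 0.15075574354441632
20.6 0.04276741899733183 [ 0.54698907 -0.03723959  0.26294095] 0.0020453172604469497
the job is handed in; nothing more can be done
```

I pressed the lock button fully down, unscrewed the blade cap and lifted it off. I handed the job in at 20.6 s with the cap held still in the gripper; the station reports no verdict.

- **Lock button:** pressing stopped hard at z ≈ 0.082, the fully-down height. Just before hand-in both fixed cameras still read its top at about 0.082.
- **Cap:** the first direction I tried was the right one. It turned 1.4 rad with no hard stop and lifted off freely. At the end its underside read about z = 0.255, which is 12 cm above the hub. The fingers were 42.8 mm apart on it, and the joints were almost still.
- **Other things on the table:** I did not re-measure them after the job. The arm came near nothing else, and those in the last crop look undisturbed.

One reading was unusable: a wrist-camera reading of the pod top after the press was 0.277, because the fingers were in view, so I ignored it. I did not measure the cap's tilt; it looked upright in the pictures.

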